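Square up the coasters and clamp them

TASK

Tap the ragged stack of four bamboo coasters in the grey caddy until all their edges are square and home against both fences, and then swing the clamp lever fully shut across the front of the stack. Leave the other things on the counter where they are.

Things in the scene. Friction and masses are not known exactly. Their poses are not given: they have to be found in the camera images.
- caddy: grey caddy fixed to the counter; origin on the counter under the squared stack. Foot plate 12 mm thick, x -80..+70, y -76..+90 mm; on it a pad (x and y -35..+48), top 20 mm up, carries the coasters, whose open edges overhang. Back fence inner face at x +48, side fence inner face at y +48, both 10 thick, 50 high; -x and -y sides open. Lever hinge at the -x, +y corner
- clamp_hinge (a point): centre of the lever's hinge pin, at (-57, +70, 34) mm in the caddy frame; its axis runs along the caddy's x
- clamp (a joint): clamp lever: 0 = shut, level along the caddy's front (-x) edge, pointing to caddy -y; 1.57 = upright; up to 2.1 leans out to +y. Stays where left; 2 N at the handle moves it. Steel bar 9 mm wide (x), 14 deep; shut, its inner face is 4.5 mm before a squared stack and its lip reaches 12 mm over the top coaster with 2 mm to spare, so protruding coasters stop it
- clamp_handle (a point): middle of the outer (top when shut) face of the black handle at the lever's end, 139.5 mm from the hinge axis; handle 35 mm long along the lever, 22 mm wide, 14 mm deep. Shut, it lies at (-57, -69.5, 41) mm in the caddy frame
- coaster1: square bamboo coaster, 96 x 96 x 6 mm, 60 g, number 1 from the bottom of the stack of four; origin at the centre of its underside, x and y along its edges; home at (0, 0, 20) mm in the caddy frame
- coaster2: square bamboo coaster, 96 x 96 x 6 mm, 60 g, number 2 from the bottom of the stack of four; origin at the centre of its underside, x and y along its edges; home at (0, 0, 26) mm in the caddy frame
- coaster3: square bamboo coaster, 96 x 96 x 6 mm, 60 g, number 3 from the bottom of the stack of four; origin at the centre of its underside, x and y along its edges; home at (0, 0, 32) mm in the caddy frame
- coaster4: square bamboo coaster, 96 x 96 x 6 mm, 60 g, number 4 from the bottom of the stack of four; origin at the centre of its underside, x and y along its edges; home at (0, 0, 38) mm in the caddy frame
- colander: bystander: steel colander, rim diameter 204 mm, 95 mm high, two lugs on its rim; origin at the centre of its underside
- vase: bystander: white ceramic vase, 190 mm high, 114 mm at its widest; origin at the centre of its underside
- jar: bystander: honey jar, 72 mm diameter, 110 mm high; origin at the centre of its underside
- mug: bystander: blue-glazed mug, 76 mm diameter, 85 mm high, handle to its +y, behind the caddy's back fence; origin at the centre of its underside
- dipper: bystander: bamboo honey dipper lying on the counter, 160 mm long, head 30 mm thick, in front of the caddy; axis along its x, origin near its middle

How it is judged:
On the way, in this order (a step that is already met when the one before it is completed fails the run):
1. with the lever still open, all four coasters lie flat in their stack, each within 3 mm of both the back fence and the side fence and within 2 degrees of square (x of each of coaster1, coaster2, coaster3, coaster4 in the frame of caddy above -0.003 m and y of each of coaster1, coaster2, coaster3, coaster4 in the frame of caddy above -0.003 m and angle between the x axis of each of coaster1, coaster2, coaster3, coaster4 and the x axis of caddy, either way round below 0.035 rad and angle between each of coaster1, coaster2, coaster3, coaster4's own z axis and vertical below 0.04 rad and z of coaster1 in the frame of caddy between 0.017 and 0.023 m and z of coaster2 in the frame of caddy between 0.023 and 0.029 m and z of coaster3 in the frame of caddy between 0.029 and 0.035 m and z of coaster4 in the frame of caddy between 0.035 and 0.041 m and value of joint clamp above 0.5 rad), for 0.2 s.
2. the clamp lever is fully shut, within about 3 degrees (value of joint clamp below 0.06 rad), for 0.2 s.
At the end, for the whole second after the job is handed in: All four coasters lie flat in their stack, at rest, each within 3 mm of both fences and within 2 degrees of square, and the clamp lever is shut to within 0.06 rad (about 3 degrees) (x of each of coaster1, coaster2, coaster3, coaster4 in the frame of caddy above -0.003 m and y of each of coaster1, coaster2, coaster3, coaster4 in the frame of caddy above -0.003 m and angle between the x axis of each of coaster1, coaster2, coaster3, coaster4 and the x axis of caddy, either way round below 0.035 rad and angle between each of coaster1, coaster2, coaster3, coaster4's own z axis and vertical below 0.04 rad and z of coaster1 in the frame of caddy between 0.017 and 0.023 m and z of coaster2 in the frame of caddy between 0.023 and 0.029 m and z of coaster3 in the frame of caddy between 0.029 and 0.035 m and z of coaster4 in the frame of caddy between 0.035 and 0.041 m and linear speed of each of coaster1, coaster2, coaster3, coaster4 below 0.01 m/s and value of joint clamp below 0.06 rad); the robot touches nothing.
It fails at once if the colander is shifted by more than 30 mm or knocked over (distance of colander from where it was at the start of the episode above 0.03 m or angle between colander's own z axis and vertical above 0.4 rad).
It fails at once if the vase is shifted by more than 30 mm or knocked over (distance of vase from where it was at the start of the episode above 0.03 m or angle between vase's own z axis and vertical above 0.4 rad).
It fails at once if the jar is shifted by more than 30 mm or knocked over (distance of jar from where it was at the start of the episode above 0.03 m or angle between jar's own z axis and vertical above 0.4 rad).
It fails at once if the mug is shifted by more than 30 mm or knocked over (distance of mug from where it was at the start of the episode above 0.03 m or angle between mug's own z axis and vertical above 0.4 rad).
It fails at once if the dipper is shifted by more than 30 mm or knocked over (distance of dipper from where it was at the start of the episode above 0.03 m or angle between dipper's own z axis and vertical above 0.4 rad).
It also fails if it takes over 58 s, if anything falls off the work surface, if the arm or the gripper's body presses on something with over 40 N, if the wrist force passes 120 N, or if a joint passes its speed limit or range.

ROBOT

A 6-joint arm with a two-finger parallel gripper is mounted at the origin on the work surface. World frame = base frame: x ahead of the robot, y to its left, z up, the work surface at z = 0. Lengths are in m, angles in rad, forces in N, time in s.
With the tool pointing down it reaches from about 0.375 to 0.9 m from the base axis. Payload 3.1 kg.
Tool frame: the origin (TCP) lies between the finger pads; the fingertips stand 19 mm ahead of it and the grasp point (between the pads) is the TCP; z points along the fingers, y is the line along which they close (so a half turn about z gives the same grasp; the last joint's range is limited). The gripper opens to 87 mm and grips with 3 to 60 N. Pads are 19 mm wide; open, the fingers measure 117 mm over their backs; the gripper's body (75 mm by 190 mm) begins 51 mm behind the grasp point.
Start: joints at [-1.466, 0.527, 1.433, -0, 1.181, -0.178], TCP at [0.175, -0.6, 0.242] pointing down, gripper open.
Joint ranges: [-3.08, 3.08], [-0.75, 2.2], [0.22, 2.44], [-1.43, 4.57], [0, 2.65], [-2.85, 2.85]. Speed limits (rad/s): [2.79, 2.79, 3.14, 3.14, 3.14, 3.14].

INTERFACE

Orientations are given as a unit quaternion [x, y, z, w].
In Python, from rig import telemetry, viewer, hand_in gives the robot as it stands. The module is installed in compiled form; this text tells all that it offers.
- The arm moves only by the shell command python3 -m creep 'ROWS' [FORCE]. ROWS is JSON, a list of rows, each an object with "translation": the shift along the tool's x, y, z in mm, a list of three; "roll": the turn about the tool's z in degrees; "gripper": the finger opening in mm, from 0 to 87. In form: [{"translation": [tx, ty, tz], "roll": roll, "gripper": gripper}, ...]. A call has 1 to 5 rows; each row is the pose to reach, as a shift and turn from the pose commanded when the call began, along the tool's axes at that moment; what a row does not reach only later rows make up. A row lasts 1/12 s, in which the tool goes at most 41.7 mm and 7.16 degrees, less where a joint would pass 70% of its speed; a pose out of reach is approached as far as the arm can. A call with a gripper value outside its range is refused whole. The fingers move at their own pace and stop on an object; FORCE is the grip in N (left out, the last holds). Time passes only in rows, so rows that repeat a pose let the fingers close. It gives the time, the measured TCP pose, the force, the opening and the grip force at its end, in the units of the state.
- telemetry.get_obs(): the state, without advancing time (a new reading comes with each control period).
- viewer.camera(name): name is "side" or "top"; returns the picture (480x640x3 uint8, blue, green, red); there is no depth.
- viewer.camera_info(name): a dict with "intrinsics" (3x3 intrinsics, pixels), "k1" (the pictures are not rectified: a ray, as slopes to the right and down, at radius r is drawn at 1 + k1 r^2 times it, then the intrinsics apply), "rvec" (rotation vector, rad) and "tvec" (3), from world to camera coordinates, as OpenCV has them. Camera axes: x right, y down, z forward; pixel columns grow to the right and rows downward; lengths in m; the calibration is good to about 2 mm. A picture is of the moment at which its call begins. camera_info takes no time and is no camera call.
- hand_in(): hands the job in; it is judged then, once.
Trained networks look in the newest picture that a camera, given by its name, has taken for a name from the list of things; names that differ only in an ending like _2 or _b are one class to them, and where a whole thing is asked for, a point or a joint stands for the part that bears it (a point fixed in the world has none). Each returns a list of dicts, best first, with "p" (0 to 1); they miss things now and then, are a little off and sometimes report something else, mostly with a low value. They report only what shows in the picture. A call takes as long as a camera call.
- viewer.recognise(camera, thing): "bbox" ([left, top, width, height] in pixels, round what is visible of it).
The state is a dict: "time": time; "q": joint angles; "joint_velocities": joint speeds; "joint_torque": joint torques, N m; "position": TCP position; "tool_rot": TCP orientation; "ft_force": force on the tool from outside, world axes, zero at the start; "moment": the same for the moment, N m; "grip_width": finger opening in m; "grip_force": force on a finger pad.
Only numpy, scipy, OpenCV 4.12 (cv2) and the standard library are available. Lean on these libraries where they do the work, as an engineer would, in place of code of your own. Each camera call takes 0.05 s, during which the arm holds its last target. There are 200 camera calls.

## Working session

There is one attempt and no reset: what is moved stays moved. The work goes in short steps, Python scripts to look and compute and a shell command to move; the robot and the scene stay as the last step left them, time stands still between calls to the robot, and variables do not carry over. Pictures are saved under pics/ and viewed, at most 10 in all, crops included, and the job is handed in when it is done.

```bash
mkdir -p pics; cat > h.py <<'E'
import numpy as np, cv2
from rig import telemetry, viewer, hand_in
def cam(n):
    i=viewer.camera_info(n);K=np.array(i["intrinsics"],float);R=cv2.Rodrigues(np.array(i["rvec"],float))[0];t=np.array(i["tvec"],float).ravel()
    return K,float(i["k1"]),R,t
def proj(n,P):
    K,k,R,t=cam(n);c=np.atleast_2d(P)@R.T+t;s=c[:,:2]/c[:,2:];s=s*(1+k*(s**2).sum(1,keepdims=True))
    return s@K[:2,:2].T+K[:2,2]
def ray(n,uv):
    K,k,R,t=cam(n);d=cv2.undistortPoints(np.array(uv,float).reshape(-1,1,2),K,np.array([k,0,0,0.]))[:,0]
    return -R.T@t,np.c_[d,np.ones(len(d))]@R
def onz(n,uv,z):
    o,d=ray(n,uv);return o+d*((z-o[2])/d[:,2:])
def tri(uvs,uvt):
    o1,d1=ray("side",uvs);o2,d2=ray("top",uvt);out=[]
    for a,b in zip(d1,d2):
        s=np.linalg.lstsq(np.c_[a,-b],o2-o1,rcond=None)[0];p,q=o1+a*s[0],o2+b*s[1];out.append(np.r_[(p+q)/2,np.linalg.norm(p-q)])
    return np.array(out)
E
python3 - <<'E'
from h import *
for n in("top","side"):
    cv2.imwrite(f"pics/{n}0.png",viewer.camera(n));K,k,R,t=cam(n);print(n,K.tolist(),k,-R.T@t,R[2])
    for x in("caddy","clamp_handle","coaster4","coaster1","mug","dipper","jar","vase","colander"):
        r=viewer.recognise(n,x);print(x,[(np.round(a["bbox"]).tolist(),round(a["p"],2)) for a in r[:2]])
print(telemetry.get_obs())
E
```

```text
top [[486.5176904376887, 0.0, 314.38306424721765], [0.0, 486.5176904376887, 234.1039510731938], [0.0, 0.0, 1.0]] -0.029591270653701145 [ 0.37585052 -0.00761709  1.21083454] [ 0.15453972 -0.00584293 -0.9879693 ]
caddy [([283.0, 203.0, 84.0, 80.0], 0.68), ([329.0, 163.0, 49.0, 39.0], 0.31)]
clamp_handle []
coaster4 []
coaster1 []
mug [([330.0, 165.0, 46.0, 40.0], 0.8)]
dipper [([266.0, 298.0, 61.0, 34.0], 0.81)]
jar [([470.0, 173.0, 43.0, 36.0], 0.93)]
vase [([112.0, 174.0, 51.0, 47.0], 0.74), ([281.0, 211.0, 84.0, 70.0], 0.54)]
colander [([444.0, 280.0, 110.0, 93.0], 0.88)]
side [[614.8859500037694, 0.0, 327.7647836596303], [0.0, 614.8859500037694, 240.4588832173066], [0.0, 0.0, 1.0]] -0.14185583789248432 [-0.17556504  1.06706955  0.7847311 ] [ 0.49235813 -0.72764648 -0.47761289]
caddy [([297.0, 212.0, 89.0, 78.0], 0.59)]
clamp_handle [([317.0, 212.0, 20.0, 60.0], 0.87)]
coaster4 [([333.0, 239.0, 42.0, 27.0], 0.9), ([339.0, 259.0, 31.0, 10.0], 0.43)]
coaster1 [([333.0, 239.0, 42.0, 27.0], 0.9), ([339.0, 259.0, 31.0, 10.0], 0.43)]
mug [([280.0, 202.0, 46.0, 42.0], 0.86)]
dipper [([360.
[... 161 characters left out ...]
{'time': 1.0, 'q': array([-1.46551186e+00,  5.27486456e-01,  1.43269694e+00,  4.65567557e-05,
        1.18140953e+00, -1.78510437e-01]), 'joint_velocities': array([ 0.00016639, -0.00130976, -0.00040036,  0.00046778, -0.00111924,
       -0.00204987]), 'joint_torque': array([-1.19172066e-03, -4.40026438e+01, -1.76987833e+01,  6.33619633e-02,
        5.03630599e-02, -2.13660662e-06]), 'position': array([ 0.1750323 , -0.59996872,  0.2415577 ]), 'tool_rot': array([9.89950687e-01, 1.41413002e-01, 2.15262879e-05, 6.54091170e-07]), 'ft_force': array([-1.3361372 , -0.23848816, -0.55781178]), 'moment': array([-0.06048534,  0.04068331,  0.01589013]), 'grip_force': 0.0, 'grip_width': 0.0870378424018526}
```

View pics/top0.png

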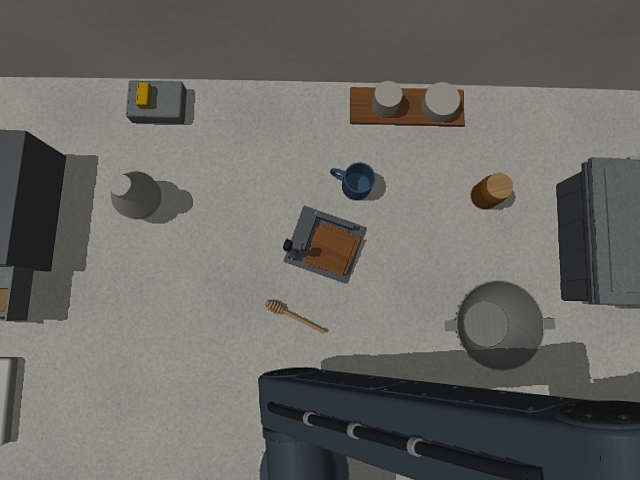

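View pics/side0.png

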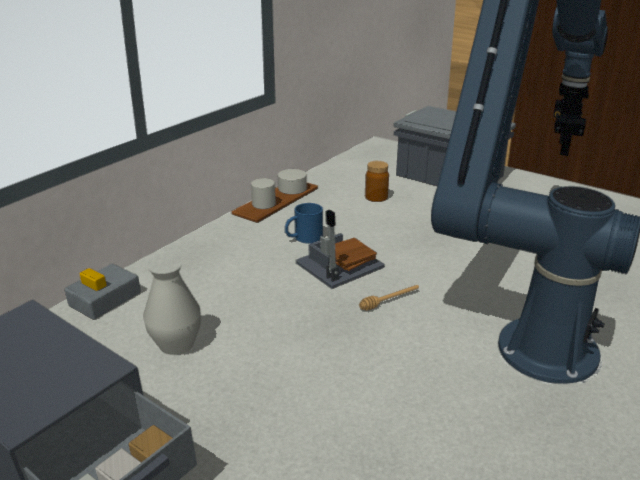

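The top view shows the caddy at about (325,243), with the back fence towards the mug (355,180) and the side fence on the upper left. The lever is upright near (290,245) and the dipper lies at (297,315). The side view shows the upright lever at (330,240). I'll enlarge the caddy next.

```bash
python3 - <<'E'
from h import *
a=cv2.imread("pics/top0.png")[195:290,275:375];b=cv2.imread("pics/side0.png")[200:295,290:390]
f=lambda i:cv2.resize(cv2.convertScaleAbs(i,alpha=1.5,beta=10),None,fx=6,fy=6,interpolation=cv2.INTER_CUBIC)
for n,i in(("ta",a),("sa",b)): cv2.imwrite(f"pics/{n}.png",f(i))
print(onz("top",[[290,265],[345,282],[366,240],[306,206]],0.012))
E
```

```text
[[ 0.48495922  0.04402551  0.012     ]
 [ 0.44573196 -0.09222384  0.012     ]
 [ 0.55111124 -0.14362795  0.012     ]
 [ 0.63452168  0.0077399   0.012     ]]
```

View pics/ta.png

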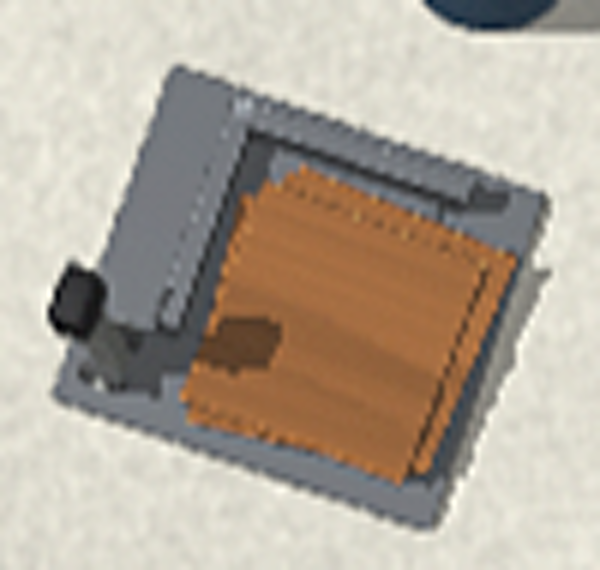

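View pics/sa.png

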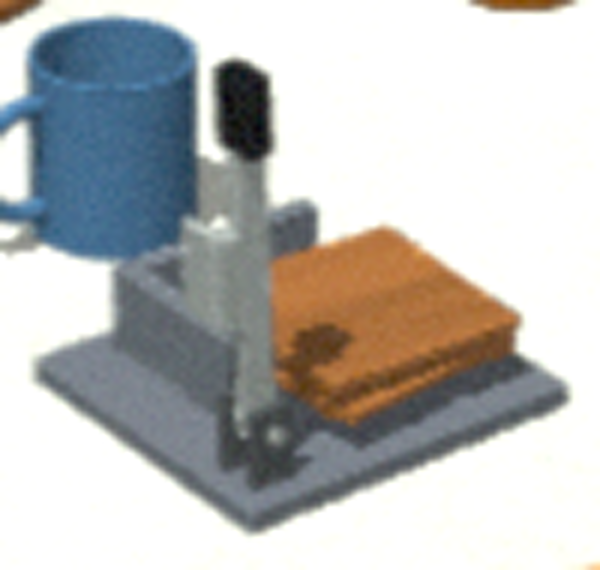

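The crops give the plate corners clearly. The coasters are ragged towards −x and −y, each gap to the fences being a centimetre or so. I'll fit the caddy pose.

```bash
cat > fit.py <<'E'
from h import *
from scipy.optimize import least_squares
T=lambda p:(np.array(p,float)+.5)/6-.5+[275,195]
S=lambda p:(np.array(p,float)+.5)/6-.5+[290,200]
C=np.array([[-80,90,12],[-80,-76,12],[70,90,12],[70,-76,12]])/1e3
tp=T([[52,400],[436,532],[174,64],[552,193]]);sp=S([[252,533],[570,393],[35,368]])
def w(p,c):
    a=p[2];R=np.array([[np.cos(a),-np.sin(a),0],[np.sin(a),np.cos(a),0],[0,0,1]]);return c@R.T+[p[0],p[1],p[3]]
r=least_squares(lambda p:np.r_[(proj("top",w(p,C))-tp).ravel(),(proj("side",w(p,C[:3]))-sp).ravel()],[.53,-.05,-.35,0])
p=r.x
def toc(X):
    a=p[2];d=np.atleast_2d(X)[:,:3]-[p[0],p[1],p[3]];return np.c_[d[:,0]*np.cos(a)+d[:,1]*np.sin(a),-d[:,0]*np.sin(a)+d[:,1]*np.cos(a),d[:,2]]*1e3
E
python3 - <<'E'
from fit import *
np.set_printoptions(precision=3,suppress=True)
print("pose",p,np.degrees(p[2]),"res",r.fun)
print("tri plate corners",tri(sp,tp[:3]))
print("coaster4 top corners LL,LR,UR,UL",toc(onz("top",T([[185,415],[405,482],[488,265],[268,187]]),.044)))
print("other corners R,LR (z~.032)",toc(onz("top",T([[516,255],[430,472],[300,168]]),.036)))
print("fence top edge corner",toc(onz("top",T([[250,132],[182,330],[468,205]]),.050)))
h=tri(S([[244,85]]),T([[80,300]]));print("handle",h,toc(h))
for n,t,s,z in(("mug",[358,175],None,.085),("muglow",[374,190],None,.085),("dip head",[266,300],None,.015),("dip tail",[327,331],None,.005)):print(n,toc(onz("top",[t],z)),onz("top",[t],z))
E
```

```text
pose [ 0.543 -0.051 -0.316 -0.01 ] -18.10944231701711 res [ 0.738  0.141 -0.162  0.141  0.384  0.514 -0.546  0.309 -0.067 -1.066
 -0.382  0.317 -0.664  0.44 ]
tri plate corners [[ 0.494  0.061  0.     0.002]
 [ 0.443 -0.099  0.003  0.001]
 [ 0.637  0.013  0.004  0.003]]
coaster4 top corners LL,LR,UR,UL [[-71.55   35.968  53.736]
 [-67.923 -55.938  53.736]
 [ 26.192 -59.548  53.736]
 [ 27.056  34.916  53.736]]
other corners R,LR (z~.032) [[ 35.225 -69.362  45.736]
 [-60.083 -64.47   45.736]
 [ 40.194  25.456  45.736]]
fence top edge corner [[ 44.978  48.954  59.736]
 [-40.257  48.172  59.736]
 [ 45.725 -43.929  59.736]]
handle [[0.513 0.042 0.182 0.001]] [[-57.414  78.83  191.35 ]]
mug [[167.053 -13.862  94.736]] [[ 0.697 -0.116  0.085]]
muglow [[144.717 -61.456  94.736]] [[ 0.661 -0.154  0.085]]
dip head [[-184.285   98.436   24.736]] [[0.398 0.1   0.015]]
dip tail [[-205.935  -66.554   14.736]] [[ 0.326 -0.05   0.005]]
```

The fitted z of −10 mm shows that I clicked the bottom edge of the plate on the near sides. I'll refit with the z of those points corrected and the fence corners added.

```bash
python3 - <<'E'
s=open('fit.py').read()
s=s.replace('r=least_squares(lambda p:np.r_[(proj("top",w(p,C))-tp).ravel(),(proj("side",w(p,C[:3]))-sp).ravel()],[.53,-.05,-.35,0])\np=r.x',
'''Ct=np.array([[-80,90,0],[-80,-76,0],[70,90,12],[70,-76,12],[48,48,50],[-38,48,50]])/1e3;Ct=Ct[:5];tp=np.r_[tp,T([[250,132]])]
Cs=np.array([[-80,90,0],[-80,-76,0],[70,90,6]])/1e3
r=least_squares(lambda p:np.r_[(proj("top",w(np.r_[p,0],Ct))-tp).ravel(),(proj("side",w(np.r_[p,0],Cs))-sp).ravel()],[.53,-.05,-.35])
p=np.r_[r.x,0]''')
open('fit.py','w').write(s)
E
python3 - <<'E'
from fit import *
np.set_printoptions(precision=3,suppress=True)
print("pose",p,np.degrees(p[2]),"res",r.fun)
print("coaster4 top corners LL,LR,UR,UL",toc(onz("top",T([[185,415],[405,482],[488,265],[268,187]]),.044)))
print("other corners R,LR (z~.036)",toc(onz("top",T([[516,255],[430,472],[300,168]]),.036)))
print("fence tops",toc(onz("top",T([[182,330],[468,205]]),.050)))
h=tri(S([[244,85],[243,70]]),T([[80,300],[78,285]]));print("handle",h,toc(h))
print("mug",toc(onz("top",[[358,175],[374,190]],.085)),"dip",toc(onz("top",[[266,300],[327,331]],.01)))
o=telemetry.get_obs();print("tcp in caddy",toc(o["position"]))
P=lambda c:w(p,np.array(c)/1e3)
b=o["position"];from scipy.spatial.transform import Rotation as Ro
R=Ro.from_quat(o["tool_rot"]).as_matrix()
for c in([-120,-35,150],[-120,-35,38]):print(c,P(c),"tool shift",R.T@(P(c)-b)*1e3)
print("toolx deg",np.degrees(np.arctan2(R[1,0],R[0,0])))
cv2.imwrite("pics/none.png",np.zeros((2,2)))
E
```

```text
pose [ 0.542 -0.05  -0.312  0.   ] -17.855737419738876 res [ 0.671  0.716 -0.243  0.401 -0.023  0.081 -0.366 -0.228  0.471 -0.681
  0.296 -0.043 -0.252  1.164 -0.581 -0.582]
coaster4 top corners LL,LR,UR,UL [[-70.552  36.066  44.   ]
 [-67.332 -55.855  44.   ]
 [ 26.766 -59.881  44.   ]
 [ 28.048  34.577  44.   ]]
other corners R,LR (z~.036) [[ 35.756 -69.736  36.   ]
 [-59.53  -64.422  36.   ]
 [ 41.144  25.059  36.   ]]
fence tops [[-39.205  48.132  50.   ]
 [ 46.368 -44.349  50.   ]]
handle [[0.513 0.042 0.182 0.001]
 [0.516 0.042 0.187 0.005]] [[-56.226  78.865 181.613]
 [-53.305  79.44  187.203]]
mug [[167.828 -14.819  85.   ]
 [145.282 -62.315  85.   ]] dip [[-183.059   99.49    10.   ]
 [-205.248  -65.63    10.   ]]
tcp in caddy [[-180.641 -635.691  241.558]]
[-120, -35, 150] [ 0.417 -0.047  0.15 ] tool shift [ 387.103 -463.31    91.571]
[-120, -35, 38] [ 0.417 -0.047  0.038] tool shift [ 387.098 -463.311  203.571]
toolx deg 16.259237705761272[ WARN:0@0.333] global loadsave.cpp:1063 imwrite_ Unsupported depth image for selected encoder is fallbacked to CV_8U.
```

Fit: caddy at (0.542, −0.050), yaw −17.9°. The fence-top check matches at (46..48, 48), and the handle is about upright. First I'll travel at height, rolling to align tool x with caddy x. I'll be pushing the −x edge with one finger of the open gripper, with the body offset away from the lever.

```bash
cat > go.py <<'E'
import sys
from fit import *
from scipy.spatial.transform import Rotation as Ro
o=telemetry.get_obs();R=Ro.from_quat(o["tool_rot"]).as_matrix();b=o["position"]
np.set_printoptions(precision=1,suppress=True)
print("t",o["time"],"caddy",toc(b)[0],"F",o["ft_force"],"toolx in caddy deg",np.degrees(np.arctan2(R[1,0],R[0,0])-p[2]),"tilt",np.degrees(np.arccos(-R[2,2])),"q",o["q"])
if len(sys.argv)>3:
    print("shift",R.T@(w(p,np.array(sys.argv[1:4],float)/1e3)-b)*1e3)
E
python3 -m creep '[{"translation":[129,-151,0],"roll":34.1,"gripper":87},{"translation":[129,-151,0],"roll":34.1,"gripper":87},{"translation":[129,-151,0],"roll":34.1,"gripper":87},{"translation":[129,-151,0],"roll":34.1,"gripper":87},{"translation":[129,-151,0],"roll":34.1,"gripper":87}]'; python3 go.py -115 -43 240
```

```text
time: 1.42
position: [0.2571, -0.4155, 0.2414]
tool_rot: [0.987, -0.158, -0.0, -0.001]
ft_force: [1.0, 0.4, -0.1]
grip_width: 0.0872
grip_force: 0.0
t 1.4167 caddy [-159.1 -434.9  241.4] F [ 1.   0.4 -0.1] toolx in caddy deg -0.29644561706356953 tilt 0.11856105907156038 q [-1.2  0.3  1.8  0.   1.   0.6]
shift [  42.  -392.1    2.2]
```

```bash
python3 -m creep '[{"translation":[21,-196,0],"roll":0,"gripper":87},{"translation":[21,-196,0],"roll":0,"gripper":87},{"translation":[21,-196,0],"roll":0,"gripper":87},{"translation":[21,-196,0],"roll":0,"gripper":87},{"translation":[21,-196,0],"roll":0,"gripper":87}]' >/dev/null;  python3 -m creep '[{"translation":[21,-196,0],"roll":0,"gripper":87},{"translation":[21,-196,0],"roll":0,"gripper":87},{"translation":[21,-196,0],"roll":0,"gripper":87},{"translation":[21,-196,0],"roll":0,"gripper":87},{"translation":[21,-196,0],"roll":0,"gripper":87}]'; python3 go.py -115 -43 36
```

```text
time: 2.25
position: [0.4173, -0.0558, 0.2419]
tool_rot: [0.988, -0.154, 0.0, -0.0]
ft_force: [0.5, -0.3, -0.0]
grip_width: 0.0869
grip_force: 0.0
t 2.25 caddy [-116.9  -43.4  241.9] F [ 0.5 -0.3 -0. ] toolx in caddy deg 0.08777633883730597 tilt 0.057144754975049526 q [-0.4  0.3  1.9  0.   1.   1.5]
shift [  1.8  -0.3 205.9]
```

```bash
python3 -m creep '[{"translation":[2,0,120],"roll":0,"gripper":87},{"translation":[2,0,120],"roll":0,"gripper":87},{"translation":[2,0,180],"roll":0,"gripper":87},{"translation":[2,0,206],"roll":0,"gripper":87},{"translation":[2,0,206],"roll":0,"gripper":87}]'>/dev/null;  python3 -m creep '[{"translation":[0,0,0],"roll":0,"gripper":87}]'; python3 go.py; python3 -m creep '[{"translation":[20,0,0],"roll":0,"gripper":87},{"translation":[28,0,0],"roll":0,"gripper":87},{"translation":[34,0,0],"roll":0,"gripper":87},{"translation":[40,0,0],"roll":0,"gripper":87},{"translation":[44,0,0],"roll":0,"gripper":87}]'>/dev/null; python3 go.py
```

```text
time: 2.75
position: [0.414, -0.0574, 0.0273]
tool_rot: [0.988, -0.155, -0.009, -0.002]
ft_force: [-0.4, -0.3, -0.3]
grip_width: 0.087
grip_force: 0.0
t 2.75 caddy [-119.5  -46.    27.3] F [-0.4 -0.3 -0.3] toolx in caddy deg -0.0034016314896636738 tilt 1.1040669908604281 q [-0.4  0.7  2.1 -0.   0.4  1.5]
t 3.1667 caddy [-69.4 -46.4  37.8] F [-1.   0.9  1.2] toolx in caddy deg 0.03223804097070523 tilt 0.21047208063182443 q [-0.4  0.7  2.  -0.   0.5  1.5]
```

```bash
python3 -m creep '[{"translation":[3,2,1],"roll":0,"gripper":87},{"translation":[6,2,1],"roll":0,"gripper":87},{"translation":[9,2,1],"roll":0,"gripper":87},{"translation":[11,2,1],"roll":0,"gripper":87},{"translation":[12,2,1],"roll":0,"gripper":87}]'>/dev/null; python3 go.py; python3 -m creep '[{"translation":[1,0,0],"roll":0,"gripper":87},{"translation":[2,0,0],"roll":0,"gripper":87},{"translation":[2,0,0],"roll":0,"gripper":87}]'>/dev/null; python3 go.py
```

```text
t 3.5833 caddy [-59.8 -48.2  34.6] F [-4.   0.2  1. ] toolx in caddy deg 0.05176090558553727 tilt 0.15239607579129663 q [-0.4  0.7  1.9 -0.   0.5  1.5]
t 3.8333 caddy [-59.6 -48.1  34.2] F [-6.   0.9  3. ] toolx in caddy deg 0.08790787827810341 tilt 0.37300697743535216 q [-0.4  0.7  1.9 -0.   0.5  1.5]
```

```bash
python3 -m creep '[{"translation":[1,0,0],"roll":0,"gripper":87},{"translation":[2,0,0],"roll":0,"gripper":87},{"translation":[3,0,0],"roll":0,"gripper":87},{"translation":[3,0,0],"roll":0,"gripper":87}]'>/dev/null; python3 go.py; python3 - <<'E'
from h import *
f=lambda i:cv2.resize(cv2.convertScaleAbs(i,alpha=1.5,beta=10),(400,380),interpolation=cv2.INTER_CUBIC)
cv2.imwrite("pics/m1.png",np.hstack([f(viewer.camera("top")[195:290,275:375]),f(viewer.camera("side")[200:295,290:390])]))
E
```

```text
t 4.1667 caddy [-59.4 -47.9  33.9] F [-8.3  0.4  4.5] toolx in caddy deg 0.16483585659070377 tilt 0.7112283638460601 q [-0.4  0.7  1.9 -0.   0.5  1.5]
```

View pics/m1.png

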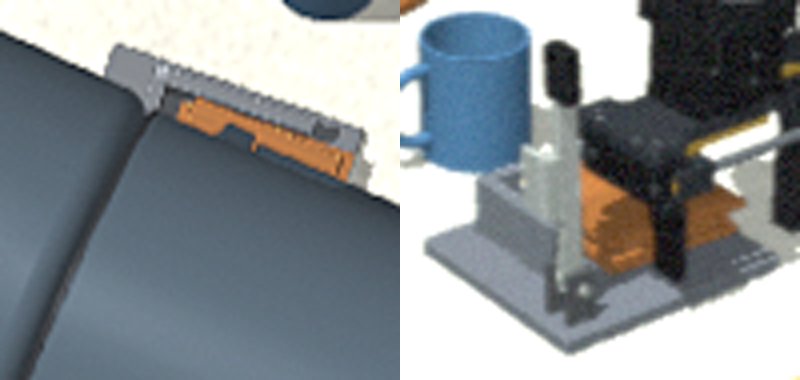

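The side fingers hold the stack against the back fence at about 8 N, and the finger no longer moves. Next I retreat, rise, roll −90° and go to the −y side.

```bash
python3 -m creep '[{"translation":[-30,0,0],"roll":0,"gripper":87},{"translation":[-60,0,0],"roll":0,"gripper":87},{"translation":[-60,0,-40],"roll":0,"gripper":70},{"translation":[-60,0,-80],"roll":0,"gripper":50},{"translation":[-60,0,-115],"roll":0,"gripper":50}]'>/dev/null; python3 -m creep '[{"translation":[20,40,0],"roll":-35.8,"gripper":50},{"translation":[60,76,0],"roll":-35.8,"gripper":50},{"translation":[90,76,0],"roll":-35.8,"gripper":50},{"translation":[110,76,0],"roll":-35.8,"gripper":50},{"translation":[110,76,0],"roll":-35.8,"gripper":50}]'>/dev/null;python3 -m creep '[{"translation":[0,0,0],"roll":-35.8,"gripper":50},{"translation":[0,0,0],"roll":-35.8,"gripper":50},{"translation":[0,0,0],"roll":-35.8,"gripper":50},{"translation":[0,0,0],"roll":-35.8,"gripper":50},{"translation":[0,0,0],"roll":-35.8,"gripper":50}]'>/dev/null;python3 -m creep '[{"translation":[0,0,0],"roll":-18.4,"gripper":50},{"translation":[0,0,0],"roll":-18.4,"gripper":50},{"translation":[0,0,0],"roll":-18.4,"gripper":50},{"translation":[0,0,0],"roll":-18.4,"gripper":50}]'; python3 go.py -5 -120 36
python3 - <<'E'
from h import *
f=lambda i:cv2.resize(cv2.convertScaleAbs(i,alpha=1.5,beta=10),(400,380),interpolation=cv2.INTER_CUBIC)
cv2.imwrite("pics/m2.png",np.hstack([f(viewer.camera("top")[195:290,275:375]),f(viewer.camera("side")[200:295,290:390])]))
E
```

```text
time: 5.85
position: [0.5013, -0.168, 0.1496]
tool_rot: [0.812, 0.583, 0.001, 0.001]
ft_force: [-0.2, -0.0, -0.6]
grip_width: 0.0501
grip_force: 0.0
t 5.85 caddy [  -2.5 -124.5  149.6] F [-0.2 -0.  -0.6] toolx in caddy deg 89.21797366148694 tilt 0.14542489137577108 q [-0.5  0.5  1.8  0.   0.8 -0.2]
shift [  4.5  -2.8 113.6]
```

View pics/m2.png

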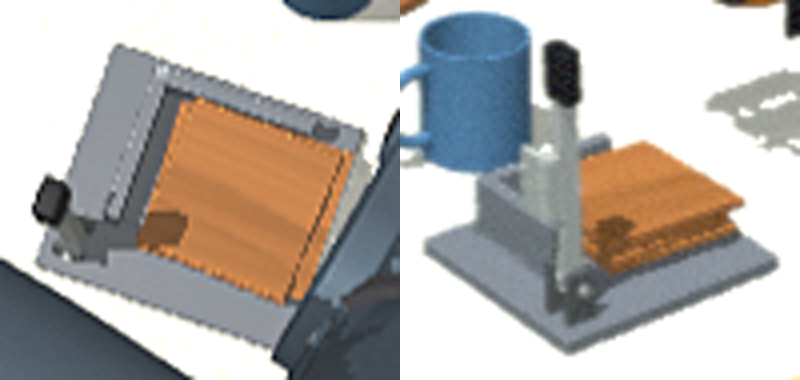

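The picture shows the stack flush at the back (left panel, front edge line at about (140,245)–(300,300)) and still short of the side fence. Next is the +y push.

```bash
python3 -m creep '[{"translation":[0,-3,40],"roll":-0.8,"gripper":50},{"translation":[2,-3,75],"roll":-0.8,"gripper":50},{"translation":[4,-3,100],"roll":-0.8,"gripper":50},{"translation":[4,-3,113],"roll":-0.8,"gripper":50},{"translation":[4,-3,113],"roll":-0.8,"gripper":50}]'>/dev/null; python3 go.py; python3 -m creep '[{"translation":[18,0,0],"roll":0,"gripper":50},{"translation":[32,0,0],"roll":0,"gripper":50},{"translation":[40,0,0],"roll":0,"gripper":50},{"translation":[45,0,0],"roll":0,"gripper":50},{"translation":[49,0,0],"roll":0,"gripper":50}]'>/dev/null; python3 go.py;python3 -m creep '[{"translation":[3,0,0],"roll":0,"gripper":50},{"translation":[6,0,0],"roll":0,"gripper":50},{"translation":[8,0,0],"roll":0,"gripper":50},{"translation":[10,0,0],"roll":0,"gripper":50},{"translation":[12,0,0],"roll":0,"gripper":50}]'>/dev/null; python3 go.py
```

```text
t 6.3667 caddy [  -8.1 -119.9   33.7] F [-0.9  0.1  0.6] toolx in caddy deg 89.88160278917375 tilt 0.2963372823063031 q [-0.5  0.7  1.8  0.   0.6 -0.2]
t 6.7833 caddy [ -5.8 -71.   37.4] F [-0.4 -1.5  0. ] toolx in caddy deg 90.01286531409345 tilt 0.11234687840535378 q [-0.4  0.7  1.8 -0.   0.6 -0.1]
t 7.2 caddy [ -6.2 -59.5  36.7] F [-0.5 -1.5  1.3] toolx in caddy deg 89.95629931901092 tilt 0.0394865557889027 q [-0.4  0.7  1.8 -0.   0.6 -0.1]
```

```bash
python3 -m creep '[{"translation":[2,0,1],"roll":0,"gripper":50},{"translation":[3,0,1],"roll":0,"gripper":50},{"translation":[4,0,1],"roll":0,"gripper":50},{"translation":[5,0,1],"roll":0,"gripper":50},{"translation":[5,0,1],"roll":0,"gripper":50}]'>/dev/null; python3 go.py
```

```text
t 7.6167 caddy [ -6.3 -56.4  35.5] F [ -4.  -11.3   0.8] toolx in caddy deg 90.01748845500818 tilt 0.1576416568037236 q [-0.4  0.7  1.8 -0.   0.6 -0.1]
```

About 12 N against the side fence, stalled. I'll retreat and check.

```bash
python3 -m creep '[{"translation":[-30,0,0],"roll":0,"gripper":50},{"translation":[-65,0,0],"roll":0,"gripper":50},{"translation":[-65,0,-40],"roll":0,"gripper":50},{"translation":[-65,0,-80],"roll":0,"gripper":50},{"translation":[-65,0,-115],"roll":0,"gripper":30}]'>/dev/null; python3 -m creep '[{"translation":[0,0,-40],"roll":0,"gripper":0},{"translation":[0,0,-80],"roll":0,"gripper":0},{"translation":[0,0,-110],"roll":0,"gripper":0},{"translation":[0,0,-110],"roll":0,"gripper":0}]'>/dev/null; python3 go.py -60 125 260
python3 - <<'E'
from fit import *
f=lambda i:cv2.resize(cv2.convertScaleAbs(i,alpha=1.5,beta=10),(400,380),interpolation=cv2.INTER_CUBIC)
a=viewer.camera("top")[195:290,275:375];b=viewer.camera("side")[200:295,290:390]
a=cv2.resize(cv2.convertScaleAbs(a,alpha=1.5,beta=10),(400,380),interpolation=cv2.INTER_CUBIC)
b=f(b)
sq=np.array([[x,y,44] for x,y in((-48,-48),(-48,48),(48,48),(48,-48))])/1e3
for im,n,o in((a,"top",[275,195]),(b,"side",[290,200])):
    for u in (proj(n,w(p,sq))-o+.5)*4-.5: cv2.circle(im,tuple(int(v) for v in np.round(u)),2,(0,0,255),-1)
cv2.imwrite("pics/m3.png",np.hstack([a,b]))
E
```

```text
t 8.3667 caddy [  -3.1 -119.4  266.9] F [1.  0.4 0.9] toolx in caddy deg 90.00729534633679 tilt 0.7438864194179109 q [-0.5  0.4  1.7  0.   1.1 -0.2]
shift [244.4 -56.9   5.7]
```

View pics/m3.png

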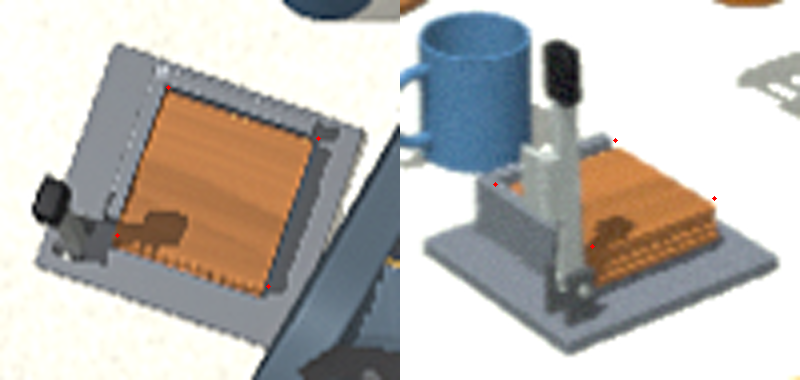

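The stack is square and flush left in the picture. The back-fence band, from about (170,90) to (315,130), looks slightly wide, so I'll tap x once more.

```bash
python3 -m creep '[{"translation":[10,-40,20],"roll":35.8,"gripper":50},{"translation":[40,-80,50],"roll":35.8,"gripper":87},{"translation":[60,-112,80],"roll":35.8,"gripper":87},{"translation":[72,-112,115],"roll":35.8,"gripper":87},{"translation":[72,-112,115],"roll":35.8,"gripper":87}]'>/dev/null;python3 -m creep '[{"translation":[0,0,0],"roll":35.8,"gripper":87},{"translation":[0,0,0],"roll":35.8,"gripper":87},{"translation":[0,0,0],"roll":35.8,"gripper":87},{"translation":[0,0,0],"roll":35.8,"gripper":87},{"translation":[0,0,0],"roll":35.8,"gripper":87}]'>/dev/null;python3 -m creep '[{"translation":[0,0,0],"roll":18.4,"gripper":87},{"translation":[0,0,0],"roll":18.4,"gripper":87},{"translation":[0,0,0],"roll":18.4,"gripper":87},{"translation":[0,0,0],"roll":18.4,"gripper":87}]'>/dev/null; python3 go.py -110 -46 37
```

```text
t 9.6333 caddy [-120.6  -46.9  143.9] F [0.3 0.4 0.2] toolx in caddy deg -0.08366024137598255 tilt 0.3041987659563036 q [-0.4  0.4  2.   0.   0.7  1.5]
shift [ 11.1  -0.8 106.9]
```

```bash
python3 -m creep '[{"translation":[5,0,40],"roll":0,"gripper":87},{"translation":[10,0,75],"roll":0,"gripper":87},{"translation":[15,0,98],"roll":0,"gripper":87},{"translation":[25,0,107],"roll":0,"gripper":87},{"translation":[35,0,107],"roll":0,"gripper":87}]'>/dev/null; python3 go.py; python3 -m creep '[{"translation":[9,0,0],"roll":0,"gripper":87},{"translation":[15,0,0],"roll":0,"gripper":87},{"translation":[20,0,0],"roll":0,"gripper":87},{"translation":[23,0,0],"roll":0,"gripper":87},{"translation":[25,0,0],"roll":0,"gripper":87}]'>/dev/null; python3 go.py;python3 -m creep '[{"translation":[2,0,0],"roll":0,"gripper":87},{"translation":[4,0,0],"roll":0,"gripper":87},{"translation":[6,0,0],"roll":0,"gripper":87},{"translation":[7,0,0],"roll":0,"gripper":87},{"translation":[7,0,0],"roll":0,"gripper":87}]'>/dev/null; python3 go.py
```

```text
t 10.05 caddy [-85.5 -47.   36. ] F [ 0.2 -0.2 -0.1] toolx in caddy deg 0.04754974246249226 tilt 0.43984459603026616 q [-0.4  0.7  2.   0.   0.4  1.5]
t 10.4667 caddy [-58.7 -47.2  39.5] F [-2.6  0.6  2.1] toolx in caddy deg 0.0255980769638253 tilt 0.009925975581505956 q [-0.4  0.7  1.9 -0.   0.5  1.5]
t 10.8833 caddy [-57.8 -46.8  38.3] F [-9.1  1.6  5.4] toolx in caddy deg 0.14545864054389654 tilt 0.7397460796228684 q [-0.4  0.7  1.9 -0.   0.5  1.5]
```

```bash
python3 -m creep '[{"translation":[2,0,0],"roll":0,"gripper":87},{"translation":[4,0,0],"roll":0,"gripper":87},{"translation":[5,0,0],"roll":0,"gripper":87},{"translation":[5,0,0],"roll":0,"gripper":87}]'>/dev/null; python3 go.py; python3 -m creep '[{"translation":[-30,0,0],"roll":0,"gripper":87},{"translation":[-60,0,0],"roll":0,"gripper":87},{"translation":[-60,0,-40],"roll":0,"gripper":60},{"translation":[-60,0,-80],"roll":0,"gripper":30},{"translation":[-60,0,-115],"roll":0,"gripper":0}]'>/dev/null;python3 -m creep '[{"translation":[10,40,-40],"roll":-35.8,"gripper":0},{"translation":[30,76,-80],"roll":-35.8,"gripper":0},{"translation":[50,76,-110],"roll":-35.8,"gripper":0},{"translation":[70,76,-110],"roll":-35.8,"gripper":0},{"translation":[90,76,-110],"roll":-35.8,"gripper":0}]'>/dev/null;python3 -m creep '[{"translation":[0,0,0],"roll":-35.8,"gripper":0},{"translation":[0,0,0],"roll":-35.8,"gripper":0},{"translation":[0,0,0],"roll":-35.8,"gripper":0},{"translation":[0,0,0],"roll":-35.8,"gripper":0},{"translation":[0,0,0],"roll":-35.8,"gripper":0}]'>/dev/null;python3 -m creep '[{"translation":[0,0,0],"roll":-18.4,"gripper":0},{"translation":[0,0,0],"roll":-18.4,"gripper":0},{"translation":[0,0,0],"roll":-18.4,"gripper":0}]'>/dev/null;python3 go.py -60 130 260
python3 - <<'E'
from h import *
f=lambda i:cv2.resize(cv2.convertScaleAbs(i,alpha=1.5,beta=10),(400,380),interpolation=cv2.INTER_CUBIC)
cv2.imwrite("pics/m4.png",np.hstack([f(viewer.camera("top")[195:290,275:375]),f(viewer.camera("side")[200:295,290:390])]))
E
```

```text
t 11.2167 caddy [-57.5 -46.6  37.8] F [-14.4   1.4   7.3] toolx in caddy deg 0.27326161925952663 tilt 1.3201548202569187 q [-0.4  0.7  1.9 -0.   0.5  1.5]
t 12.7167 caddy [ -16.3 -123.2  263.8] F [-0.2  0.2 -0.4] toolx in caddy deg 89.97282588104707 tilt 0.0952611274559575 q [-0.5  0.4  1.7  0.   1.1 -0.2]
shift [253.2 -43.8   3.7]
```

View pics/m4.png

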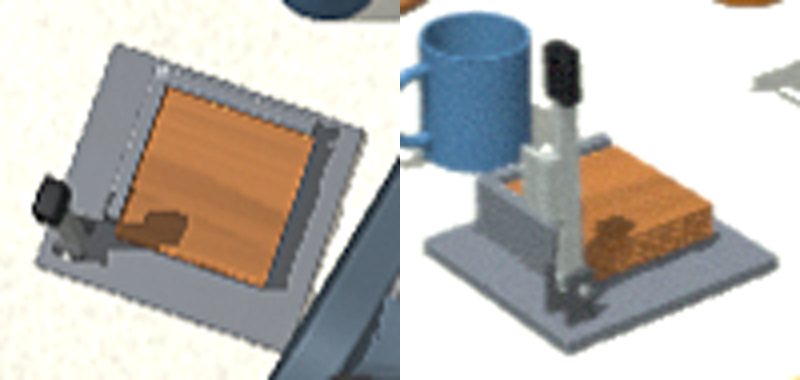

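Now everything is flush: the gaps at the back and side fences have closed, and the side view shows smooth stack faces. Next I move over and beyond the lever.

```bash
python3 -m creep '[{"translation":[127,-44,0],"roll":0,"gripper":0},{"translation":[160,-44,0],"roll":0,"gripper":0},{"translation":[200,-44,0],"roll":0,"gripper":0},{"translation":[200,-44,0],"roll":0,"gripper":0},{"translation":[200,-44,0],"roll":0,"gripper":0}]'>/dev/null;python3 -m creep '[{"translation":[30,0,0],"roll":0,"gripper":0},{"translation":[53,0,0],"roll":0,"gripper":0},{"translation":[53,0,0],"roll":0,"gripper":0},{"translation":[53,0,30],"roll":0,"gripper":0},{"translation":[53,0,60],"roll":0,"gripper":0}]'>/dev/null;python3 go.py -60 130 168
```

```text
t 13.65 caddy [-57.4 130.7 204.8] F [-0.1  1.  -0.4] toolx in caddy deg 89.64838828104776 tilt 0.4027796442943972 q [-0.   0.5  1.7 -0.   1.   0.3]
shift [-0.8 -2.9 36.8]
```

```bash
python3 -m creep '[{"translation":[-22,-5,8],"roll":0,"gripper":0},{"translation":[-44,-5,8],"roll":0,"gripper":0},{"translation":[-63,-5,9],"roll":0,"gripper":0},{"translation":[-81,-5,11],"roll":0,"gripper":0},{"translation":[-99,-5,16],"roll":0,"gripper":0}]'>/dev/null;python3 go.py -63 31 188
python3 - <<'E'
from h import *
f=lambda i:cv2.resize(cv2.convertScaleAbs(i,alpha=1.5,beta=10),(600,570),interpolation=cv2.INTER_CUBIC)
cv2.imwrite("pics/m5.png",f(viewer.camera("side")[170:289,275:400]))
E
```

```text
t 14.0667 caddy [-64.5  29.8 187.8] F [ 0.1  0.7 -0.5] toolx in caddy deg 89.5263501473679 tilt 0.08220838655773448 q [-0.2  0.4  1.8  0.   0.9  0.1]
shift [ 1.2  1.5 -0.2]
```

View pics/m5.png

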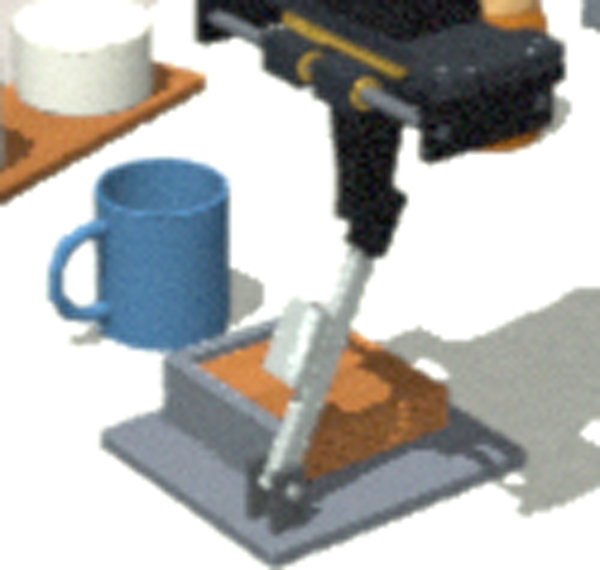

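The lever is moving with the fingertip, with the handle at the tip near (375,230). I continue along the arc.

```bash
python3 -m creep '[{"translation":[-17,1,8],"roll":0,"gripper":0},{"translation":[-33,1,17],"roll":0,"gripper":0},{"translation":[-48,1,29],"roll":0,"gripper":0},{"translation":[-61,1,42],"roll":0,"gripper":0},{"translation":[-72,1,57],"roll":0,"gripper":0}]'>/dev/null;python3 go.py -63 -41 131;python3 -m creep '[{"translation":[-9,0,17],"roll":0,"gripper":0},{"translation":[-16,0,34],"roll":0,"gripper":0},{"translation":[-20,0,52],"roll":0,"gripper":0},{"translation":[-22,0,66],"roll":0,"gripper":0},{"translation":[-22,0,70],"roll":0,"gripper":0}]'>/dev/null;python3 go.py -63 -63.5 60
```

```text
t 14.5333 caddy [-63.5 -42.1 130.7] F [-0.   0.4  0.4] toolx in caddy deg 89.52033702028598 tilt 0.12289485884608609 q [-0.4  0.5  1.9  0.   0.7 -0.1]
shift [ 1.1  0.5 -0.3]
t 14.95 caddy [-64.4 -64.1  59.6] F [-5.8 -2.  33.9] toolx in caddy deg 89.54513827233545 tilt 0.08659649892778919 q [-0.4  0.7  2.  -0.   0.5 -0.1]
shift [ 0.6  1.4 -0.4]
```

The tip reached the shut height (59.6 mm TCP) with firm contact. I'll rise and look.

```bash
python3 -m creep '[{"translation":[0,0,0],"roll":0,"gripper":0},{"translation":[0,0,0],"roll":0,"gripper":0}]'>/dev/null;python3 go.py;python3 -m creep '[{"translation":[0,0,-40],"roll":0,"gripper":0},{"translation":[0,0,-80],"roll":0,"gripper":0},{"translation":[-40,0,-120],"roll":0,"gripper":0},{"translation":[-80,0,-150],"roll":0,"gripper":0},{"translation":[-80,0,-150],"roll":0,"gripper":0}]'>/dev/null;python3 -m creep '[{"translation":[-20,0,0],"roll":0,"gripper":0},{"translation":[-20,0,0],"roll":0,"gripper":0},{"translation":[-20,0,0],"roll":0,"gripper":0}]'>/dev/null;python3 go.py
python3 - <<'E'
from h import *
f=lambda i:cv2.resize(cv2.convertScaleAbs(i,alpha=1.5,beta=10),(400,380),interpolation=cv2.INTER_CUBIC)
cv2.imwrite("pics/m6.png",np.hstack([f(viewer.camera("top")[195:290,275:375]),f(viewer.camera("side")[200:295,290:390])]))
E
```

```text
t 15.1167 caddy [-63.9 -63.3  60.9] F [ 0.9 -0.4  0.1] toolx in caddy deg 89.58776674790029 tilt 0.04169279275092585 q [-0.4  0.6  2.  -0.   0.5 -0.1]
t 15.7833 caddy [ -64.8 -163.5  211.2] F [0.  0.  0.4] toolx in caddy deg 89.51569032953626 tilt 0.0718260273500315 q [-0.6  0.4  1.8  0.   0.9 -0.3]
```

View pics/m6.png

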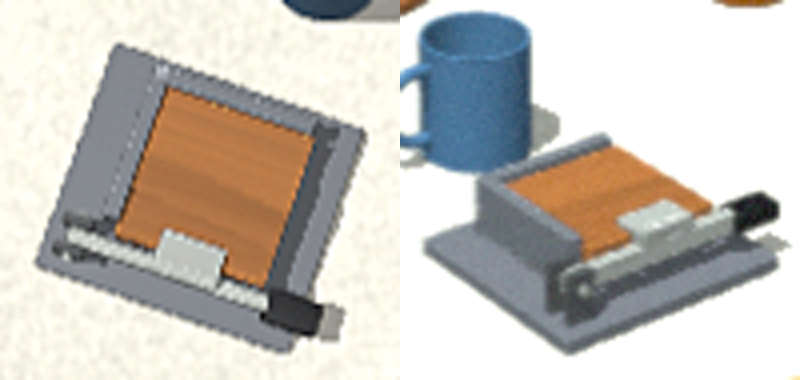

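The picture shows the lever level across the front with its lip over a flush stack. The tip reached the shut height of 41 mm and the arm is clear, so I'm handing in.

```bash
python3 -c "
from rig import hand_in
print(hand_in())"
```

```text
the job is handed in; nothing more can be done
None
```

I handed the job in at about 16 s, without being told the verdict: the last pictures show all four coasters square against both fences and the lever level across the front, and the arm never pressed on the other things.

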